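# Load the capsule press and clamp it down

### The job

Load the capsule press: stand the taller of the two aluminium capsules upright in the round cradle of the capsule press and let go of it, then swing the press's hinged lever over and push it fully shut, so that the capsule is driven home.

Things in the scene. Friction and masses are not known exactly. Their poses are not given: they have to be found in the camera images.
- capsule_mid (a point): Centre (half-way up) of the taller aluminium capsule: silver cylinder, 44 mm wide, 64 mm tall, 45 g, lowest 10 mm tapered to a 32 mm foot, upright on the worktop; z = its axis, up. Pinch its upper half from above. Beside it, or in its place, is a capsule as wide but 34 mm tall. A tall oak post 120 mm thick stands 0.56 m ahead and 0.14 m left of the robot's axis: swing past it with the arm drawn in.
- cradle (a point): Centre of the rim of the press's aluminium cup, 54 mm above the worktop; z up, x level toward the hinge posts (75 mm away, tops 46 mm above the rim), y along the hinge. Cup 80 mm wide; inside a funnel, 72 mm at the rim, 52 mm from 14 mm down. Its floor, 26 mm below the rim, sinks 12 mm under 5 N and stays: the capsule first stands 38 mm out of the rim, when home 26 mm. Press is fixed.
- clamp_bar (a point): Centre of the black grip bar at the lever's free end: 16 mm thick, 70 mm long, along the hinge. The lever is 44 mm wide, 8 mm thick; bar to hinge axis 135 mm. The hinge axis lies 75 mm from the cradle along the cradle's +x and 38 mm above its rim. Shut, the bar is 60 mm from the cradle along its -x, 38 mm above the rim, and the pad under the lever holds the capsule down.
- clamp (a joint): Angle of the press lever (rad): 0 fully shut, level over the cradle; 1.57 upright; starts leaning back open at 1.75 to 1.95 (stop at 2.0). It stays where left; swinging it takes about 2 N at the bar, driving the capsule home over the last 0.2 rad about 5 N. Push it from behind with closed fingers, over and then down on the bar, or grip the bar.
Mind the look-alikes: they are no part of the job. Leave any green look-alike of the part that bears capsule_mid alone.

How it is judged:
By the outcome, as a careful person would: the job done as asked, in the order asked, and still so for the second after the job is handed in, with the robot touching nothing.
It also fails if it takes over 58 s, if anything falls off the work surface, if the arm or the gripper's body presses on something with over 40 N, if the wrist force passes 120 N, or if a joint passes its speed limit or range.

### The arm

A 6-joint arm with a two-finger parallel gripper is mounted at the origin on a cart in front of the work surface, level with it; the furniture and walls round the work are solid. World frame = base frame: x ahead of the robot, y to its left, z up, the work surface at z = 0. Lengths are in m, angles in rad, forces in N, time in s.
With the tool pointing down it reaches from about 0.3 to 0.875 m from the base axis. Payload 6.4 kg.
Tool frame: the origin (TCP) lies between the finger pads; the fingertips stand ctrl.tip_extent ahead of it and the grasp point (between the pads) is the TCP (ctrl.tip_extent is the distance from the TCP to the fingertips, in m); z points along the fingers, y is the line along which they close (so a half turn about z gives the same grasp; the last joint's range is limited). The gripper opens to 85 mm and grips with 20 to 120 N. Pads are 22 mm wide; open, the fingers measure 114 mm over their backs; the gripper's body (76 mm by 85 mm) begins 54 mm behind the grasp point. The pads swing forward as they close: fully open they stand 13 mm farther back than shut.
Start: joints at [1.13, 0.181, 1.607, -0, 1.354, -0.206], TCP at [0.134, 0.559, 0.25] pointing down, gripper open.
Joint ranges: [-2.99, 2.99], [-0.89, 2.07], [0.3, 2.58], [-1.14, 4.28], [0, 2.63], [-3.12, 3.12]. Speed limits (rad/s): [2.57, 2.57, 3.01, 3.14, 3.14, 3.14].

### API

Orientations are given as a unit quaternion [w, x, y, z].
In Python, from bench import ctrl gives the robot as it stands.
- The arm moves only by the tool send_rows, never from a script. Its arguments are lists of equal length, an entry for each row: "dr": the turn, a rotation vector about the tool's x, y, z in units of 6 degrees (1.0 is 6 degrees), a list of three; "xyz": the shift along the tool's x, y, z in cm, a list of three; "jaw": the opening in per cent of the stroke, from 0 (shut) to 100 (fully open). In form: {"dr": [[wx, wy, wz], ...], "xyz": [[dx, dy, dz], ...], "jaw": [jaw, ...]}. A call has exactly 8 rows; each row is the pose to reach, as a shift and turn from the pose commanded when the call began, along the tool's axes at that moment; what a row does not reach only later rows make up. A row lasts 1/8 s, in which the tool goes at most 62.5 mm and 10.7 degrees, less where a joint would pass 70% of its speed; a pose out of reach is approached as far as the arm can. A call with a gripper value outside its range is refused whole. The fingers move at their own pace and stop on an object; the grip force is fixed at half the most. Time passes only in rows, so rows that repeat a pose let the fingers close, or fill a call up. It gives the time, the measured TCP pose, the force, the opening and the grip force at its end, in the units of the state.
- ctrl.get_obs(): the state, without advancing time (a new reading comes with each control period).
- ctrl.camera(name): name is "scene" or "top"; returns the picture (384x512x3 uint8, red, green, blue); there is no depth.
- ctrl.calibration(name): a dict with "camera_matrix" (3x3 intrinsics, pixels), "D" ([k1, k2, p1, p2, k3] as OpenCV has them; the pictures are not rectified), "world_from_camera" (4x4, takes a point from camera to world coordinates). Camera axes: x right, y up, looking along -z (the intrinsics and any distortion apply to the point x, -y, -z); pixel columns grow to the right and rows downward; lengths in m; the calibration is good to about 2 mm. A picture is of the moment at which its call begins. calibration takes no time and is no camera call.
- ctrl.hand_in(): hands the job in; it is judged then, once.
The state is a dict: "time_s": time; "q": joint angles; "dq": joint speeds; "joint_efforts": joint torques, N m; "eef_pos": TCP position; "eef_rot": TCP orientation; "wrist_force": force on the tool from outside, world axes, zero at the start; "torque": the same for the moment, N m; "opening": opening from 0.0 (shut) to 1.0 (fully open); "grasp_force": force on a finger pad.
Only numpy, scipy, OpenCV 4.12 (cv2) and the standard library are available. Lean on these libraries where they do the work, as an engineer would, in place of code of your own. Each camera call takes 0.05 s, during which the arm holds its last target. There are 200 camera calls.

## Working session

There is one attempt and no reset: what is moved stays moved. The work goes in short steps, Python scripts to look and compute and a tool call to move; the robot and the scene stay as the last step left them, time stands still between calls to the robot, and variables do not carry over. Pictures are saved under pics/ and viewed, at most 10 in all, crops included, and the job is handed in when it is done.

Besides the shell and the picture viewer there is one more tool, called after "Emit:" by a JSON object that holds its "name" and its "arguments". send_rows: Moves the arm, as the interface text tells. Its arguments: {"type":"object","properties":{"dr":{"type":"array","items":{"type":"array","items":{"type":"number"}}},"xyz":{"type":"array","items":{"type":"array","items":{"type":"number"}}},"jaw":{"type":"array","items":{"type":"number"}}},"required":["dr","xyz","jaw"]}

```bash
ls; mkdir -p pics; python3 - <<'E'
from bench import ctrl
import cv2,numpy as np
for n in("scene","top"):
    im=ctrl.camera(n); cv2.imwrite(f"pics/{n}0.png",im[:,:,::-1])
    c=ctrl.calibration(n); print(n,c["camera_matrix"],c["D"],np.round(c["world_from_camera"],3))
print(ctrl.tip_extent,ctrl.get_obs())
E
```

```text
pics
scene [[357.88259928   0.         253.04252001]
 [  0.         357.88259928 199.0614817 ]
 [  0.           0.           1.        ]] [-0.11490538  0.          0.          0.          0.        ] [[ 0.658  0.578 -0.483  0.07 ]
 [-0.753  0.513 -0.411 -0.595]
 [ 0.01   0.635  0.773  0.737]
 [ 0.     0.     0.     1.   ]]
top [[480.29027432   0.         254.39522446]
 [  0.         480.29027432 186.24607202]
 [  0.           0.           1.        ]] [-0.14876763  0.          0.          0.          0.        ] [[-0.028  0.997 -0.073  0.365]
 [-1.    -0.029 -0.009 -0.258]
 [-0.011  0.073  0.997  1.131]
 [ 0.     0.     0.     1.   ]]
0.019 {'time_s': 0.1, 'q': array([ 1.12971058e+00,  1.81492644e-01,  1.60789667e+00, -2.71664675e-05,
        1.35380481e+00, -2.06278553e-01]), 'dq': array([-1.51814875e-04, -4.31259003e-04, -2.15209794e-03, -9.96140302e-05,
       -1.34071457e-04,  1.95574995e-03]), 'joint_efforts': array([ 3.31277588e-04, -4.45877051e+01, -3.52237952e+01, -2.02040919e-04,
        4.20942146e-03,  3.34413312e-05]), 'eef_pos': array([0.13355253, 0.55879607, 0.24946514]), 'eef_rot': array([-2.42106944e-04,  1.17131125e-01,  9.93116135e-01, -7.63368936e-04]), 'wrist_force': array([-0.78300801,  0.27077258, -0.07798111]), 'torque': array([0.02521872, 0.01226752, 0.02285667]), 'grasp_force': 0.0, 'opening': 1.0004112150499445}
```

View pics/scene0.png

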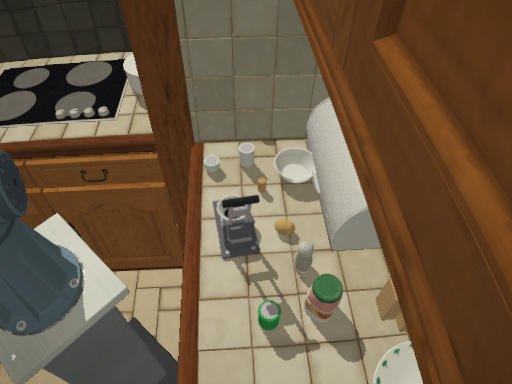

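View pics/top0.png

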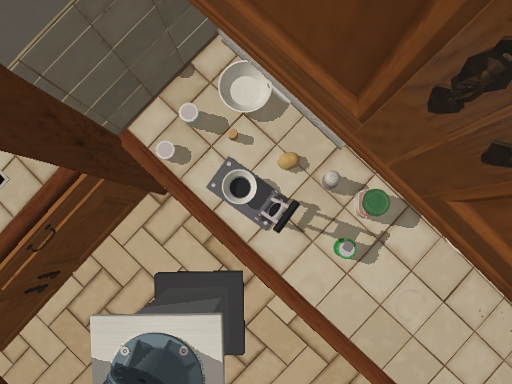

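Candidates: a taller silver cylinder at top (189,113) / scene (247,154). A short one at top (165,150) / scene (212,163). A green can at top (345,248) / scene (269,315), which is the look-alike. A shaker at top (331,179) / scene (305,255). I choose the taller silver one. The press is at top (240,187), with the lever leaning back and its bar at (286,215).

```bash
cat > h.py <<'E'
from bench import ctrl
import cv2,numpy as np
from scipy.spatial.transform import Rotation as R
def ray(n,uv):
    c=ctrl.calibration(n);T=np.array(c["world_from_camera"])
    p=cv2.undistortPoints(np.array([[uv]],float),np.array(c["camera_matrix"]),np.array(c["D"]))[0,0]
    return T[:3,3],T[:3,:3]@np.array([p[0],-p[1],-1])
def onz(n,uv,z):
    o,d=ray(n,uv);return (o+d*(z-o[2])/d[2])
def tri(a,b):
    (o1,d1),(o2,d2)=ray("scene",a),ray("top",b)
    s=np.linalg.lstsq(np.c_[d1,-d2],o2-o1,rcond=None)[0]
    p,q=o1+s[0]*d1,o2+s[1]*d2;return (p+q)/2,np.linalg.norm(p-q)
def proj(n,P):
    c=ctrl.calibration(n);T=np.linalg.inv(np.array(c["world_from_camera"]))
    p=T[:3,:3]@np.array(P,float)+T[:3,3]
    return cv2.projectPoints(np.array([[p[0],-p[1],-p[2]]]),np.zeros(3),np.zeros(3),np.array(c["camera_matrix"]),np.array(c["D"]))[0][0,0]
E
python3 - <<'E'
from h import *
a=cv2.imread("pics/top0.png");b=cv2.imread("pics/scene0.png")
A=cv2.resize(a[85:245,145:345],None,fx=4,fy=4,interpolation=3)[:, :800]
B=cv2.resize(b[135:260,195:295],None,fx=4.8,fy=4.8,interpolation=3)
cv2.imwrite("pics/ca.png",cv2.resize(A,(750,600)));cv2.imwrite("pics/cb.png",B)
print(onz("top",(189,112),.064),onz("top",(165,149),.034),onz("top",(239.5,187),.054))
E
```

```text
[ 0.61627345 -0.10460524  0.064     ] [ 0.53787613 -0.04300733  0.034     ] [ 0.44306819 -0.21470326  0.054     ]
```

View pics/ca.png

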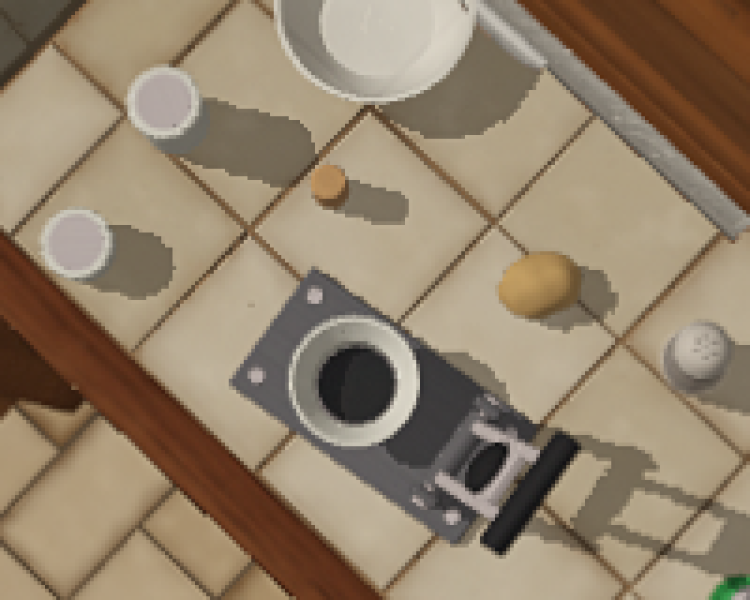

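View pics/cb.png

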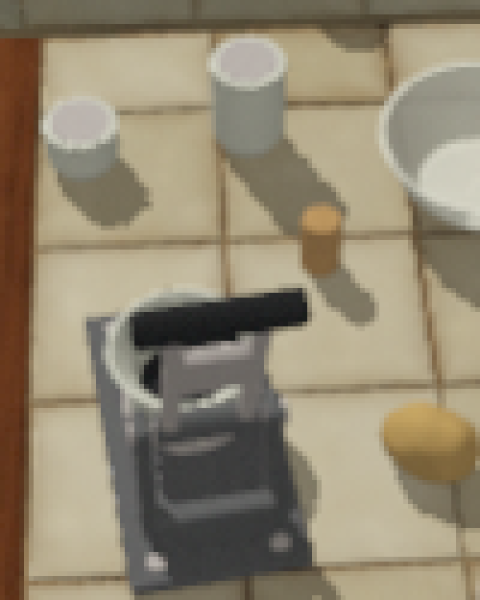

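The crops show two equal-width silver capsules. The tall one's top centre is at top (188.7,112.2); the short one is at (165,150). The cup rim centre is at top (239.4,186.6). The bar runs from top (296,202) to (276,230), with its centre at scene (241,201).

```bash
cat >> h.py <<'E'
def cmd(pos,yawdir=None):
    """print shift (cm, tool axes) and dr z units to make tool y lie along yawdir (mod half turn), tool down"""
    o=ctrl.get_obs();q=o["eef_rot"];M=R.from_quat([q[1],q[2],q[3],q[0]]).as_matrix()
    d=M.T@(np.array(pos)-o["eef_pos"])*100;r=None
    if yawdir is not None:
        out=[]
        for s in(1,-1):
            y=s*np.array([*yawdir,0.])/np.linalg.norm(yawdir);z=np.array([0,0,-1.])
            T=np.c_[np.cross(y,z),y,z];out.append(R.from_matrix(M.T@T).as_rotvec(degrees=True)/6)
        r=[np.round(v,2) for v in out]
    return np.round(d,2),r
E
python3 - <<'E'
from h import *
cap=onz("top",(188.7,112.2),.064);cr=onz("top",(239.4,186.6),.054)
top=(145,85);sc=(195,135)
f=lambda u,v:(145+u/3.75,85+v/3.75); g=lambda u,v:(195+u/4.8,135+v/4.8)
print(cap,cr)
e1=tri(g(305,305),f(568,440));e2=tri(g(135,330),f(493,545));c=tri(g(220,317),f(530,491))
print("bar",e1,e2,c)
# base plate: bolts z~0.01
P=[onz("top",f(*p),.01) for p in((313,268),(231,383))]; print("plate corners",P,P[0]-P[1])
b1,b2=[onz("top",f(*p),.22) for p in((568,440),(493,545))];print("bar dir",b1,b2,(b1-b2)/np.linalg.norm(b1-b2))
Q=[onz("top",f(*p),.01) for p in((231,383),(460,543))];print("long side",(Q[0]-Q[1])/np.linalg.norm(Q[0]-Q[1]))
for d in((1,0),(.62,.78)):print(cmd((0.616,-.105,.25),d))
q=ctrl.get_obs()["eef_rot"];print(R.from_quat([q[1],q[2],q[3],q[0]]).as_matrix().round(3))
print("post",onz("top",(125,132),0), onz("top",(165,190),0))
E
```

```text
[ 0.61583481 -0.10391423  0.064     ] [ 0.44397612 -0.21450139  0.054     ]
bar (array([ 0.39874354, -0.32843258,  0.22362023]), np.float64(0.0002517708176597265)) (array([ 0.34653637, -0.28852031,  0.22390282]), np.float64(0.00125510032419386)) (array([ 0.37318603, -0.30804131,  0.22319889]), np.float64(0.0010246310059293304))
plate corners [array([ 0.51903525, -0.18878909,  0.01      ]), array([ 0.44814998, -0.13573378,  0.01      ])] [ 0.07088526 -0.05305532  0.        ]
bar dir [ 0.39878906 -0.3286248   0.22      ] [ 0.34692928 -0.28907029  0.22      ] [ 0.79511899 -0.60645345  0.        ]
long side [0.59431892 0.80422946 0.        ]
(array([-6.236e+01, -5.333e+01,  1.000e-02]), [array([-1.000e-02,  1.000e-02,  1.276e+01]), array([-1.000e-02, -2.000e-02, -1.724e+01])])
(array([-6.236e+01, -5.333e+01,  1.000e-02]), [array([-0.02,  0.  ,  4.17]), array([-0.000e+00, -2.000e-02, -2.583e+01])])
[[-0.973  0.233 -0.001]
 [ 0.233  0.973 -0.001]
 [ 0.    -0.002 -1.   ]]
post [0.58823631 0.0614763  0.        ] [ 0.44489786 -0.03515126  0.        ]
```

```bash
cat >> h.py <<'E'
def rows(pts):
    for p in pts: print(cmd(p)[0].round(1).tolist())
def pol(r,az,z=.25):
    a=np.radians(az);return (r*np.cos(a),r*np.sin(a),z)
E
python3 - <<'E'
from h import *
rows([pol(.523,76.6),pol(.468,76.6),pol(.414,76.6),pol(.365,76.3),pol(.36,67.5),pol(.36,58.5),pol(.36,49.5),pol(.36,40.5)])
print(cmd((0.616,-.104,.25),(.795,-.606)))
E
```

```text
[0.0, -5.2, -0.0]
[0.0, -10.6, -0.0]
[0.0, -16.0, -0.0]
[-0.2, -21.0, -0.0]
[-5.7, -21.9, -0.0]
[-11.2, -23.2, -0.0]
[-16.4, -25.4, -0.0]
[-21.2, -28.4, -0.0]
(array([-6.234e+01, -5.324e+01,  1.000e-02]), [array([-1.000e-02,  1.000e-02,  1.898e+01]), array([-1.000e-02, -1.000e-02, -1.102e+01])])
```

Emit:
{"name": "send_rows", "arguments": {"dr": [[0, 0, 0], [0, 0, 0], [0, 0, 0], [0, 0, 0], [0, 0, 1.6], [0, 0, 3.2], [0, 0, 4.8], [0, 0, 6.4]], "xyz": [[0, -5.2, 0], [0, -10.6, 0], [0, -16, 0], [-0.2, -21, 0], [-5.7, -21.9, 0], [-11.2, -23.2, 0], [-16.4, -25.4, 0], [-21.2, -28.4, 0]], "jaw": [80, 80, 80, 80, 80, 80, 80, 80]}}

```text
time_s: 1.1
eef_pos: [0.2751, 0.2324, 0.2503]
eef_rot: [0.0, 0.44, 0.898, 0.0]
wrist_force: [0.6, -0.0, -0.8]
opening: 0.798
grasp_force: 0.0
```

```bash
python3 - <<'E'
from h import *
o=ctrl.get_obs();print(o["eef_pos"],o["q"].round(2),o["opening"])
rows([pol(.36,31),pol(.36,22),pol(.36,12.5),pol(.36,3.5),pol(.365,-5),pol(.42,-8),pol(.48,-9.5),pol(.54,-9.6)])
print(cmd((0.616,-.104,.25),(.795,-.606)))
E
```

```text
[0.2750908  0.23244253 0.25032714] [ 0.37 -0.35  2.1   0.    1.39 -0.29] 0.7976411221120199
[-5.8, -0.2, 0.0]
[-11.3, -1.4, 0.0]
[-16.9, -3.4, 0.0]
[-21.8, -6.3, 0.0]
[-26.3, -9.2, 0.0]
[-31.6, -6.7, 0.0]
[-36.8, -3.5, 0.0]
[-41.3, 0.5, 0.0]
(array([-4.748e+01,  6.280e+00,  4.000e-02]), [array([ 0.  , -0.  , 12.53]), array([ 0.000e+00,  1.000e-02, -1.747e+01])])
```

Emit:
{"name": "send_rows", "arguments": {"dr": [[0, 0, 1.6], [0, 0, 3.2], [0, 0, 4.8], [0, 0, 6.4], [0, 0, 8.0], [0, 0, 9.6], [0, 0, 11.1], [0, 0, 12.5]], "xyz": [[-5.8, -0.2, 0], [-11.3, -1.4, 0], [-16.9, -3.4, 0], [-21.8, -6.3, 0], [-26.3, -9.2, 0], [-31.6, -6.7, 0], [-36.8, -3.5, 0], [-41.3, 0.5, 0]], "jaw": [80, 80, 80, 80, 80, 80, 80, 80]}}

```text
time_s: 2.1
eef_pos: [0.5344, -0.0896, 0.2499]
eef_rot: [-0.0, 0.896, 0.444, -0.0]
wrist_force: [0.1, -0.0, 0.7]
opening: 0.796
grasp_force: 0.0
```

```bash
python3 - <<'E'
from h import *
o=ctrl.get_obs();print(o["eef_pos"],o["q"].round(2))
print(cmd((0.616,-.104,.12),(.795,-.606)))
print(cmd((0.616,-.104,.05)))
E
```

```text
[ 0.53439131 -0.08957903  0.24988692] [-0.39  0.11  1.69 -0.    1.34  0.27]
(array([ 3.8 ,  7.37, 12.99]), [array([-0.  ,  0.  ,  0.01]), array([ -0.  ,  -0.  , -29.99])])
(array([ 3.8 ,  7.37, 19.99]), None)
```

Emit:
{"name": "send_rows", "arguments": {"dr": [[0, 0, 0], [0, 0, 0], [0, 0, 0], [0, 0, 0], [0, 0, 0], [0, 0, 0], [0, 0, 0], [0, 0, 0]], "xyz": [[2, 4, 0], [3.8, 7.4, 2], [3.8, 7.4, 5], [3.8, 7.4, 8], [3.8, 7.4, 10.5], [3.8, 7.4, 12], [3.8, 7.4, 12], [3.8, 7.4, 12]], "jaw": [80, 80, 80, 80, 80, 80, 80, 80]}}

```text
time_s: 3.1
eef_pos: [0.6156, -0.1022, 0.1315]
eef_rot: [0.001, 0.894, 0.447, 0.001]
wrist_force: [-0.2, -0.1, -0.3]
opening: 0.802
grasp_force: 0.0
```

```bash
python3 - <<'E'
from h import *
a,b=ctrl.camera("scene"),ctrl.camera("top")
o=ctrl.get_obs();print(o["eef_pos"],o["opening"])
A=cv2.resize(a[90:240,180:330],(600,600),interpolation=3)
cv2.imwrite("pics/g1.png",A[:,:,::-1]);
E
```

```text
[ 0.61578222 -0.10227922  0.13179994] 0.8002594961387289
```

View pics/g1.png

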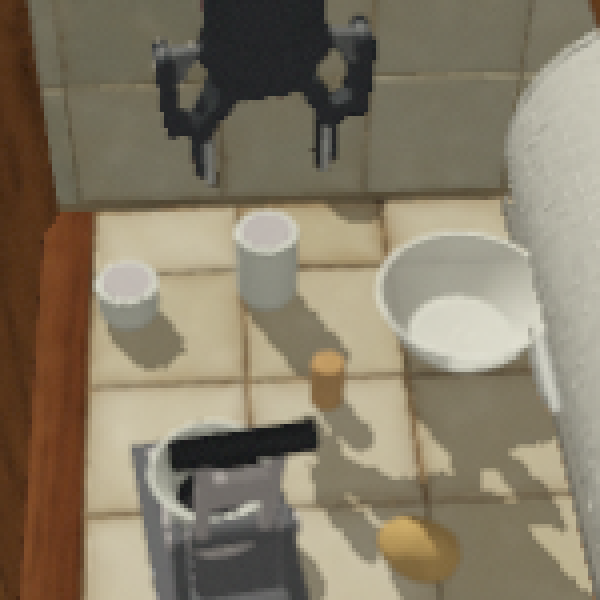

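The open fingers, at crop (207,175) and (325,160), straddle the tall capsule at crop (268,225), and nothing else is near their path. Descending and gripping.

Emit:
{"name": "send_rows", "arguments": {"dr": [[0, 0, 0], [0, 0, 0], [0, 0, 0], [0, 0, 0], [0, 0, 0], [0, 0, 0], [0, 0, 0], [0, 0, 0]], "xyz": [[0.1, 0.1, 3], [0.1, 0.1, 5.5], [0.1, 0.1, 7.5], [0.1, 0.1, 8.2], [0.1, 0.1, 8.2], [0.1, 0.1, 8.2], [0.1, 0.1, 8.2], [0.1, 0.1, 8.2]], "jaw": [80, 80, 80, 80, 80, 40, 40, 40]}}

```text
time_s: 4.2
eef_pos: [0.6174, -0.1021, 0.0497]
eef_rot: [0.001, 0.894, 0.447, 0.001]
wrist_force: [0.1, 0.0, 5.6]
opening: 0.499
grasp_force: 61.2
```

```bash
python3 - <<'E'
from h import *
o=ctrl.get_obs();print(o["eef_pos"],o["opening"],o["grasp_force"])
print(cmd((0.444,-.2145,.18),(.795,-.606)))
E
```

```text
[ 0.61740523 -0.10214122  0.04971317] 0.49887457201441243 61.19852498173714
(array([-19.38,  -7.1 , -13.06]), [array([ 0.02, -0.01,  0.08]), array([ 1.000e-02,  4.000e-02, -2.992e+01])])
```

Emit:
{"name": "send_rows", "arguments": {"dr": [[0, 0, 0], [0, 0, 0], [0, 0, 0], [0, 0, 0], [0, 0, 0], [0, 0, 0], [0, 0, 0], [0, 0, 0]], "xyz": [[0, 0, -3], [0, 0, -7], [-4, -1.5, -11], [-8.5, -3, -12], [-13, -5, -12], [-17, -6.5, -12], [-19.1, -7.1, -11], [-19.1, -7.1, -9]], "jaw": [40, 40, 40, 40, 40, 40, 40, 40]}}

```text
time_s: 5.2
eef_pos: [0.4443, -0.2134, 0.1389]
eef_rot: [0.001, 0.895, 0.446, 0.0]
wrist_force: [0.4, 0.5, 0.8]
opening: 0.499
grasp_force: 60.9
```

```bash
python3 - <<'E'
from h import *
a,b=ctrl.camera("scene"),ctrl.camera("top")
o=ctrl.get_obs();print(o["time_s"],o["eef_pos"],o["opening"],o["grasp_force"],o["wrist_force"])
A=cv2.resize(a[130:280,180:330],(400,400),interpolation=3);B=cv2.resize(b[110:260,170:320],(400,400),interpolation=3)
cv2.imwrite("pics/g2.png",np.hstack([A,B])[:,:,::-1]);
print(cmd((0.4454,-.2126,.08),(.795,-.606)))
E
```

```text
5.3 [ 0.44325302 -0.21125797  0.1365031 ] 0.4997989346483638 60.92306999489665 [-0.5275786  -0.13483667 -0.9982237 ]
(array([0.02, 0.27, 5.65]), [array([-0.04, -0.  ,  0.07]), array([  0.  ,  -0.06, -29.93])])
```

View pics/g2.png

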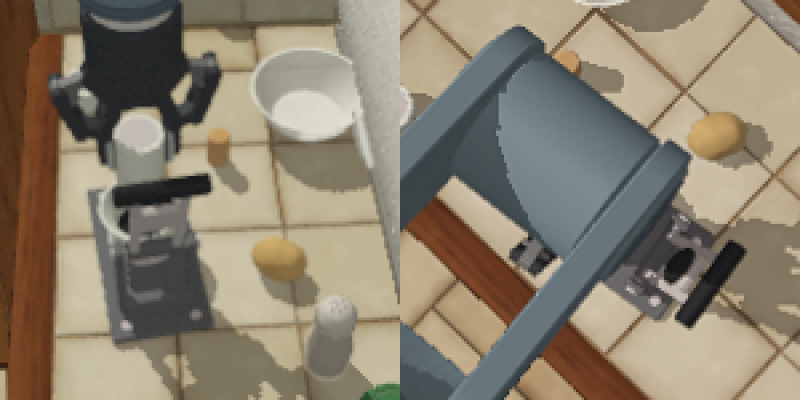

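The capsule is held upright above the cup; its top is at crop (139,130), which is scene (232,179). The lever stands clear behind it.

```bash
python3 - <<'E'
from h import *
o=ctrl.get_obs();print(o["time_s"],o["eef_pos"])
print(onz("scene",(232.1,178.7),o["eef_pos"][2]+.014))
E
```

```text
5.3 [ 0.44325302 -0.21125797  0.1365031 ]
[ 0.45002851 -0.20937833  0.1505031 ]
```

Emit:
{"name": "send_rows", "arguments": {"dr": [[0, 0, 0], [0, 0, 0], [0, 0, 0], [0, 0, 0], [0, 0, 0], [0, 0, 0], [0, 0, 0], [0, 0, 0]], "xyz": [[-0.1, 0.3, 0.5], [-0.1, 0.3, 1], [-0.1, 0.3, 1.8], [-0.1, 0.3, 2.6], [-0.1, 0.3, 3.4], [-0.1, 0.3, 4.2], [-0.1, 0.3, 4.6], [-0.1, 0.3, 4.6]], "jaw": [40, 40, 40, 40, 40, 40, 40, 40]}}

```text
time_s: 6.3
eef_pos: [0.4466, -0.2145, 0.0919]
eef_rot: [-0.0, 0.894, 0.447, -0.0]
wrist_force: [0.2, 0.3, -0.1]
opening: 0.497
grasp_force: 60.9
```

```bash
python3 - <<'E'
from h import *
o=ctrl.get_obs();print(o["time_s"],o["eef_pos"],o["wrist_force"])
print(cmd((0.4445,-.2137,.08),(.795,-.606)))
E
```

```text
6.3 [ 0.44655907 -0.21448411  0.09192734] [ 0.2065036   0.27189797 -0.1133534 ]
(array([-0.06, -0.21,  1.19]), [array([-0.01, -0.  ,  0.08]), array([ 0.000e+00, -1.000e-02, -2.992e+01])])
```

Emit:
{"name": "send_rows", "arguments": {"dr": [[0, 0, 0], [0, 0, 0], [0, 0, 0], [0, 0, 0], [0, 0, 0], [0, 0, 0], [0, 0, 0], [0, 0, 0]], "xyz": [[-0.1, -0.2, 0.4], [-0.1, -0.2, 0.8], [-0.1, -0.2, 1.2], [-0.1, -0.2, 1.2], [-0.1, -0.2, 1.2], [-0.1, -0.2, 1.2], [-0.1, -0.2, 1.2], [-0.1, -0.2, 1.2]], "jaw": [40, 40, 40, 40, 40, 75, 75, 75]}}

```text
time_s: 7.3
eef_pos: [0.4446, -0.2143, 0.0804]
eef_rot: [0.0, 0.894, 0.447, 0.0]
wrist_force: [-0.5, 0.1, -0.1]
opening: 0.751
grasp_force: 0.0
```

```bash
python3 - <<'E'
from h import *
o=ctrl.get_obs();print(o["time_s"],o["eef_pos"],o["wrist_force"],o["opening"],o["q"].round(2))
ex=np.array([-.605,-.796,0]);hinge=np.array([.4445,-.214,.054])+.075*ex+[0,0,.038]
bar=lambda t:hinge-.135*np.cos(t)*ex+np.array([0,0,.135*np.sin(t)])
print(bar(1.888),bar(0))
print("over",cmd((.4445,-.214,.30))[0],"behind",cmd(bar(1.888)+.05*ex+[0,0,.012])[0])
E
```

```text
7.3 [ 0.44462906 -0.2142807   0.08042783] [-0.49472834  0.07942691 -0.1030067 ] 0.7512606474490325 [-0.69  0.23  1.93  0.    0.97 -0.05]
[ 0.37364967 -0.30721795  0.22026503] [ 0.4808  -0.16624  0.092  ]
over [ 1.000e-02 -2.000e-02 -2.196e+01] behind [-16.69  -0.13 -15.18]
```

Emit:
{"name": "send_rows", "arguments": {"dr": [[0, 0, 0], [0, 0, 0], [0, 0, 0], [0, 0, 0], [0, 0, 0], [0, 0, 0], [0, 0, 0], [0, 0, 0]], "xyz": [[0, 0, -2], [0, 0, -6], [0, 0, -11.5], [0, 0, -17], [0, 0, -21.5], [-5.5, 0, -22], [-11.5, 0, -22], [-17, 0, -22]], "jaw": [75, 75, 75, 75, 0, 0, 0, 0]}}

```text
time_s: 8.3
eef_pos: [0.3415, -0.3514, 0.3008]
eef_rot: [0.001, 0.894, 0.448, 0.0]
wrist_force: [0.1, -0.6, 0.4]
opening: 0.001
grasp_force: 0.0
```

```bash
python3 - <<'E'
from h import *
a=ctrl.camera("scene");b=ctrl.camera("top")
o=ctrl.get_obs();print(o["time_s"],o["eef_pos"],o["wrist_force"],o["opening"],o["q"].round(2))
A=cv2.resize(a[130:280,180:330],(400,400),interpolation=3);B=cv2.resize(b[110:260,170:320],(400,400),interpolation=3)
cv2.imwrite("pics/g3.png",np.hstack([A,B])[:,:,::-1]);
ex=np.array([-.605,-.796,0]);hinge=np.array([.4445,-.214,.054])+.075*ex+[0,0,.038]
bar=lambda t:hinge-.135*np.cos(t)*ex+np.array([0,0,.135*np.sin(t)])
print("behind",cmd(bar(1.888)+.045*ex+[0,0,.006])[0])
E
```

```text
8.4 [ 0.33965261 -0.3538253   0.30032883] [ 0.60745497  0.7250785  -0.6715193 ] -0.001751200144438738 [-1.05 -0.05  1.75 -0.    1.44 -0.4 ]
behind [ 1.28 -0.11  7.4 ]
```

View pics/g3.png

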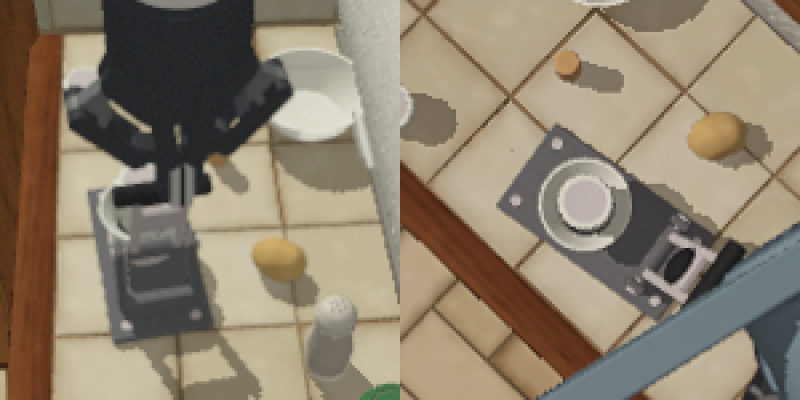

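The capsule stands upright, centred in the cup (top crop (585,203)), with the closed fingers behind the bar. Next I lower them behind it.

Emit:
{"name": "send_rows", "arguments": {"dr": [[0, 0, 0], [0, 0, 0], [0, 0, 0], [0, 0, 0], [0, 0, 0], [0, 0, 0], [0, 0, 0], [0, 0, 0]], "xyz": [[0, -0.1, 1.5], [0, -0.1, 3.5], [0, -0.1, 5.5], [0, -0.1, 7], [0, -0.1, 7.2], [0.6, -0.1, 7.2], [1.2, -0.1, 7.2], [1.2, -0.1, 7.2]], "jaw": [0, 0, 0, 0, 0, 0, 0, 0]}}

```text
time_s: 9.4
eef_pos: [0.3495, -0.3399, 0.229]
eef_rot: [0.001, 0.894, 0.448, 0.0]
wrist_force: [-0.4, 0.8, 0.0]
opening: 0.003
grasp_force: 0.0
```

```bash
cat >> h.py <<'E'
ex=np.array([-.605,-.796,0]);hinge=np.array([.4445,-.214,.054])+.075*ex+[0,0,.038]
bar=lambda t:hinge-.135*np.cos(t)*ex+np.array([0,0,.135*np.sin(t)])
def push(ths):
    o=ctrl.get_obs();print(o["time_s"],o["eef_pos"],o["wrist_force"].round(1),o["opening"].round(3))
    for t in ths:
        xo=np.interp(t,[0,.5,.7,1,1.9],[0,4,12,19,19])/1e3;zo=np.interp(t,[0,.5,.7,1,1.9],[8,8,5,0,-10])/1e3+.019
        print(t,cmd(bar(t)+xo*ex+[0,0,zo])[0].round(1).tolist())
E
python3 -c "
from h import *
push([1.9,1.8,1.7,1.6,1.5,1.4,1.3,1.2])"
```

```text
Traceback (most recent call last):
  File "h.py", line 36, in push
    o=ctrl.get_obs();print(o["time_s"],o["eef_pos"],o["wrist_force"].round(1),o["opening"].round(3))
                                                                              ^^^^^^^^^^^^^^^^^^
AttributeError: 'float' object has no attribute 'round'
```

```bash
sed -i 's/,o\["opening"\].round(3))/)/' h.py
python3 -c "
from h import *
push([1.9,1.8,1.7,1.6,1.5,1.4,1.3,1.2])"
```

```text
9.4 [ 0.34950348 -0.33988389  0.22895292] [-0.4  0.8  0. ]
1.9 [2.0, -0.0, 0.0]
1.8 [3.3, -0.0, -0.5]
1.7 [4.6, -0.0, -0.8]
1.6 [6.0, -0.0, -1.0]
1.5 [7.3, 0.0, -1.1]
1.4 [8.7, 0.0, -1.1]
1.3 [10.0, 0.0, -0.9]
1.2 [11.3, 0.0, -0.6]
```

Emit:
{"name": "send_rows", "arguments": {"dr": [[0, 0, 0], [0, 0, 0], [0, 0, 0], [0, 0, 0], [0, 0, 0], [0, 0, 0], [0, 0, 0], [0, 0, 0]], "xyz": [[1.5, 0, 0], [3, 0, -0.4], [4.6, 0, -0.8], [6, 0, -1], [7.3, 0, -1.1], [8.7, 0, -1.1], [10, 0, -0.9], [11.3, 0, -0.6]], "jaw": [0, 0, 0, 0, 0, 0, 0, 0]}}

```text
time_s: 10.4
eef_pos: [0.4173, -0.249, 0.2341]
eef_rot: [0.0, 0.894, 0.447, 0.0]
wrist_force: [-0.0, -1.5, -0.7]
opening: 0.003
grasp_force: 0.6
```

```bash
python3 -c "
from h import *
push([1.2,1.1,1.0,.9,.8,.7,.6,.5,.4,.3])"
```

```text
10.4 [ 0.41729664 -0.24895526  0.23406671] [-0.  -1.5 -0.7]
1.2 [-0.1, 0.0, -0.0]
1.1 [1.2, 0.1, 0.4]
1.0 [2.3, 0.1, 1.0]
0.9 [3.6, 0.1, 1.6]
0.8 [4.9, 0.1, 2.3]
0.7 [6.0, 0.1, 3.1]
0.6 [7.3, 0.1, 4.0]
0.5 [8.4, 0.1, 5.0]
0.4 [9.0, 0.1, 6.2]
0.3 [9.6, 0.1, 7.5]
```

Emit:
{"name": "send_rows", "arguments": {"dr": [[0, 0, 0], [0, 0, 0], [0, 0, 0], [0, 0, 0], [0, 0, 0], [0, 0, 0], [0, 0, 0], [0, 0, 0]], "xyz": [[1.2, 0.1, 0.4], [2.3, 0.1, 0.9], [3.6, 0.1, 1.5], [4.9, 0.1, 2.2], [6.2, 0.1, 3], [7.5, 0.1, 4], [8.5, 0.1, 5], [8.5, 0.1, 5]], "jaw": [0, 0, 0, 0, 0, 0, 0, 0]}}

```text
time_s: 11.4
eef_pos: [0.4684, -0.1811, 0.1831]
eef_rot: [-0.001, 0.894, 0.448, -0.0]
wrist_force: [-0.5, 0.3, -0.2]
opening: 0.001
grasp_force: 0.0
```

```bash
python3 - <<'E'
from h import *
a=ctrl.camera("scene")
A=cv2.resize(a[130:280,180:330],(600,600),interpolation=3);cv2.imwrite("pics/g4.png",A[:,:,::-1])
push([.5,.4,.3,.25,.2,.15,.1,.05,0])
E
```

```text
11.45 [ 0.46844876 -0.1817182   0.1837245 ] [ 0.3 -0.  -0.8]
0.5 [-0.1, 0.0, 0.0]
0.4 [0.6, 0.0, 1.2]
0.3 [1.1, 0.1, 2.5]
0.25 [1.4, 0.1, 3.1]
0.2 [1.6, 0.1, 3.8]
0.15 [1.7, 0.1, 4.4]
0.1 [1.8, 0.1, 5.1]
0.05 [1.9, 0.1, 5.8]
0 [2.0, 0.1, 6.5]
```

View pics/g4.png

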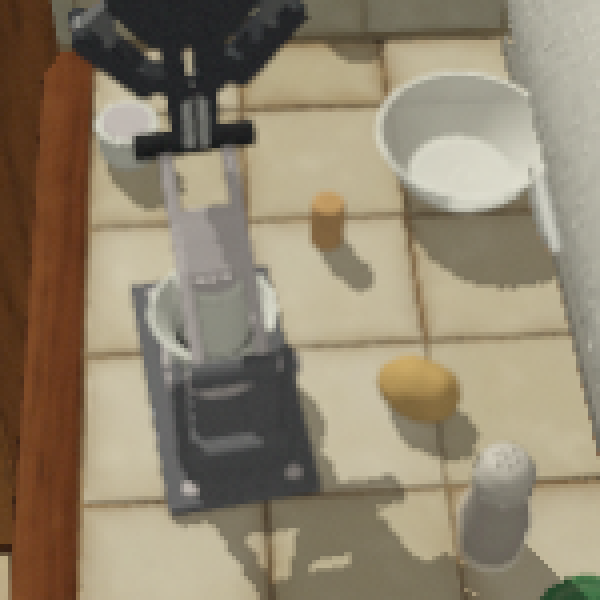

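The lever is about 0.5 rad open, with the fingertips on top of the bar at crop (195,140). The capsule is upright under the lever. Now I press down.

Emit:
{"name": "send_rows", "arguments": {"dr": [[0, 0, 0], [0, 0, 0], [0, 0, 0], [0, 0, 0], [0, 0, 0], [0, 0, 0], [0, 0, 0], [0, 0, 0]], "xyz": [[0.6, 0.1, 1.2], [1.1, 0.1, 2.4], [1.4, 0.1, 3.1], [1.6, 0.1, 3.8], [1.7, 0.1, 4.4], [1.8, 0.1, 5.1], [1.9, 0.1, 5.8], [2, 0.1, 6.3]], "jaw": [0, 0, 0, 0, 0, 0, 0, 0]}}

```text
time_s: 12.45
eef_pos: [0.4813, -0.1669, 0.1209]
eef_rot: [0.0, 0.894, 0.447, -0.0]
wrist_force: [-1.7, -0.0, 2.9]
opening: 0.001
grasp_force: 1.5
```

```bash
python3 -c "
from h import *
push([.1,0])"
```

```text
12.45 [ 0.48129544 -0.16694962  0.12093575] [-1.7 -0.   2.9]
0.1 [-0.1, -0.1, -1.2]
0 [0.0, -0.1, 0.2]
```

Slow final press, in small steps.

Emit:
{"name": "send_rows", "arguments": {"dr": [[0, 0, 0], [0, 0, 0], [0, 0, 0], [0, 0, 0], [0, 0, 0], [0, 0, 0], [0, 0, 0], [0, 0, 0]], "xyz": [[0, 0, 0.1], [0, 0, 0.2], [0, 0, 0.2], [0, 0, 0.3], [0, 0, 0.3], [0, 0, 0.4], [0, 0, 0.4], [0, 0, 0.4]], "jaw": [0, 0, 0, 0, 0, 0, 0, 0]}}

```text
time_s: 13.45
eef_pos: [0.4815, -0.167, 0.1187]
eef_rot: [0.0, 0.894, 0.447, -0.0]
wrist_force: [-4.2, 3.2, 13.8]
opening: -0.002
grasp_force: 7.1
```

Emit:
{"name": "send_rows", "arguments": {"dr": [[0, 0, 0], [0, 0, 0], [0, 0, 0], [0, 0, 0], [0, 0, 0], [0, 0, 0], [0, 0, 0], [0, 0, 0]], "xyz": [[0, 0, 0.1], [0, 0, 0.2], [0, 0, 0.2], [0, 0, 0.2], [0, 0, 0.2], [0, 0, 0.2], [0, 0, 0.2], [0, 0, 0.2]], "jaw": [0, 0, 0, 0, 0, 0, 0, 0]}}

```text
time_s: 14.45
eef_pos: [0.4817, -0.1671, 0.1183]
eef_rot: [0.0, 0.894, 0.448, -0.0]
wrist_force: [-10.9, 5.6, 28.7]
opening: 0.001
grasp_force: 14.2
```

The bar sits on a hard stop: 29 N moved it only 0.4 mm, at the height expected when shut. Retreating straight up and checking.

Emit:
{"name": "send_rows", "arguments": {"dr": [[0, 0, 0], [0, 0, 0], [0, 0, 0], [0, 0, 0], [0, 0, 0], [0, 0, 0], [0, 0, 0], [0, 0, 0]], "xyz": [[0, 0, -0.5], [0, 0, -2], [0, 0, -5], [0, 0, -9], [0, 0, -13], [0, 0, -16], [0, 0, -17], [0, 0, -17]], "jaw": [0, 0, 0, 0, 0, 0, 0, 0]}}

```text
time_s: 15.45
eef_pos: [0.4814, -0.1669, 0.2853]
eef_rot: [0.0, 0.894, 0.447, 0.0]
wrist_force: [0.5, 0.3, 0.6]
opening: 0.001
grasp_force: 0.0
```

```bash
python3 - <<'E'
from h import *
a=ctrl.camera("scene");o=ctrl.get_obs();print(o["time_s"],o["eef_pos"],o["wrist_force"],proj("scene",bar(0)),proj("scene",bar(.1)))
A=cv2.resize(a[130:280,180:330],(600,600),interpolation=3);cv2.imwrite("pics/g5.png",A[:,:,::-1])
E
```

```text
15.5 [ 0.48090377 -0.16660835  0.28427859] [ 0.37674054 -0.01188308  0.28735767] [228.70352621 179.36872796] [228.51593336 175.79246908]
```

View pics/g5.png

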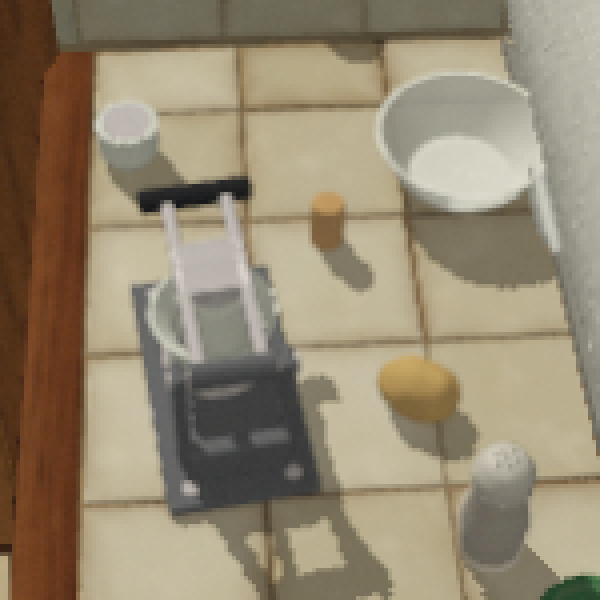

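The lever lies level over the capsule with the bar at about scene (228.5,178.3); the shut pose projects to (228.7,179.4). I'll measure the bar's centroid to be sure.

```bash
python3 - <<'E'
from h import *
f=lambda im,r:(lambda m:(np.argwhere(m).mean(0)[::-1]+[r[2],r[0]],m.sum()))(im[r[0]:r[1],r[2]:r[3]].max(2)<60)
a=ctrl.camera("scene");print(f(a,(172,186,210,246)))
print([proj("scene",bar(t)).round(2) for t in(0,.05,.1)])
b=cv2.imread("pics/scene0.png");print(f(b,(190,212,218,262)),proj("scene",bar(1.888)))
print(ctrl.get_obs()["time_s"])
E
```

```text
(array([227.89565217, 178.11304348]), np.int64(115))
[array([228.7 , 179.37]), array([228.6 , 177.54]), array([228.52, 175.79])]
(array([239.60294118, 201.46323529]), np.int64(272)) [240.97386095 201.63690638]
15.55
```

Within the calibration error, but time allows a check: press again and compare the bar under load with the bar released.

Emit:
{"name": "send_rows", "arguments": {"dr": [[0, 0, 0], [0, 0, 0], [0, 0, 0], [0, 0, 0], [0, 0, 0], [0, 0, 0], [0, 0, 0], [0, 0, 0]], "xyz": [[0, 0, 5], [0, 0, 10], [0, 0, 14], [0, 0, 15.8], [0, 0, 16.3], [0, 0, 16.6], [0, 0, 16.8], [0, 0, 16.9]], "jaw": [0, 0, 0, 0, 0, 0, 0, 0]}}

```text
time_s: 16.55
eef_pos: [0.4811, -0.1666, 0.1185]
eef_rot: [-0.0, 0.894, 0.448, -0.0]
wrist_force: [-9.2, 5.9, 22.0]
opening: 0.0
grasp_force: 11.0
```

```bash
python3 - <<'E'
from h import *
a=ctrl.camera("scene");o=ctrl.get_obs();print(o["eef_pos"],o["wrist_force"])
p=cv2.imread("pics/g5.png")
for c in(216,218,219,237,239,240):
    print(c,a[173:186,c].max(1), cv2.resize(p,(150,150),interpolation=cv2.INTER_AREA)[43:56,c-180].max(1))
E
```

```text
[ 0.48110567 -0.16658344  0.1186086 ] [-11.21952086   4.7826318   17.83242437]
216 [126 124 125 121  97  44  42  37  30  32 109 167 162] [122 121 121 111  80  43  38  33  28  26 120 170 159]
218 [125 126 124 111  74  43  39  36  28  28 136 184 161] [121 122 121 104  64  40  35  33  25  37 136 180 156]
219 [125 125 124 109  67  43  39  36  35  51 140 182 157] [121 121 121 103  55  38  37  35  40  62 139 178 154]
237 [179 144  43  40  37 120 145 117 123 123 123 125 124] [165 115  43  39  34 117 162 175 185 188 191 192 192]
239 [160  96  41  37  34  31  25 134 175 168 164 148 131] [156  95  38  35  31  26  38 132 172 164 164 161 159]
240 [139  85  40  39  30  31  31 117 160 161 164 150 140] [136  81  38  35  30  27  49 120 155 159 161 146 130]
```

The bar image is the same pressed and released, so the lever is on its stop. Retreating and handing in.

Emit:
{"name": "send_rows", "arguments": {"dr": [[0, 0, 0], [0, 0, 0], [0, 0, 0], [0, 0, 0], [0, 0, 0], [0, 0, 0], [0, 0, 0], [0, 0, 0]], "xyz": [[0, 0, -0.5], [0, 0, -2], [0, 0, -5], [0, 0, -9], [0, 0, -13], [0, 0, -15], [0, 0, -15], [0, 0, -15]], "jaw": [0, 0, 0, 0, 0, 0, 0, 0]}}

```text
time_s: 17.6
eef_pos: [0.481, -0.1666, 0.2657]
eef_rot: [-0.0, 0.894, 0.447, -0.0]
wrist_force: [0.4, -0.5, -0.2]
opening: -0.0
grasp_force: 0.0
```

```bash
python3 -c "
from bench import ctrl
print(ctrl.get_obs()['eef_pos'],ctrl.hand_in())"
```

```text
the job is handed in; nothing more can be done
[ 0.48097908 -0.16657217  0.26567639] None
```

I handed the job in at about 17.6 s: the taller capsule was let go upright in the cradle, and the lever then pushed down onto its hard stop at the shut height, with the arm clear of everything; no verdict was returned.

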